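# Snap the cover back on the bench console's switch box

## Task

The switch box on the sloping console of the workbench has been rewired and its white cover lies on the bench. Pick the cover up, stand it squarely on the clips of the open box with the rocker switch in its window, let go, and then press it home corner by corner, not all at once, until all four clips have clicked and it is fully home all round. Leave the tin, the tape roll and the screwdriver where they are.

Things in the scene. Friction and masses are not known exactly. Their poses are not given: they have to be found in the camera images.
- cover: White snap-fit cover, 45 to 95 g: open-bottomed shell 112 mm long (x), 62 wide (y), 20 high, walls 2.5 mm, a 56 x 37 mm window mid-face. Origin: centre of its rim plane (underside); z out of the face. Starts face up, flat on the bench, any yaw. Grasp it across the 62 mm width at mid-length. Either way round (half turn about z) is right. It twists slightly lengthwise; this is the pose of its middle.
- corner_near_left (a point): Press point on the cover's face over one of its four snap clips: near end (-x of the cover), left side (+y), 43 mm along x and 22 mm along y from the centre. Its z in the frame of seat is 0 when this clip is home, about 6.5 mm while the corner still stands on its clip. Keep pressing fingers beyond 27 mm along x, clear of the rocker.
- corner_near_right (a point): Press point on the cover's face over one of its four snap clips: near end (-x of the cover), right side (-y), 43 mm along x and 22 mm along y from the centre. Its z in the frame of seat is 0 when this clip is home, about 6.5 mm while the corner still stands on its clip. Keep pressing fingers beyond 27 mm along x, clear of the rocker.
- corner_far_left (a point): Press point on the cover's face over one of its four snap clips: far end (+x of the cover), left side (+y), 43 mm along x and 22 mm along y from the centre. Its z in the frame of seat is 0 when this clip is home, about 6.5 mm while the corner still stands on its clip. Keep pressing fingers beyond 27 mm along x, clear of the rocker.
- corner_far_right (a point): Press point on the cover's face over one of its four snap clips: far end (+x of the cover), right side (-y), 43 mm along x and 22 mm along y from the centre. Its z in the frame of seat is 0 when this clip is home, about 6.5 mm while the corner still stands on its clip. Keep pressing fingers beyond 27 mm along x, clear of the rocker.
- seat (a point): Fixed point on the switch box: where the centre of the cover's outer face lies once fully home. z: square out of the console's sloping face, 30 degrees from vertical, leaning to the console's front (robot's side); x: the box's long axis, up the slope; y: across. Fully home the cover stops dead; a 2 mm joint stays open all round above the rim of the box, which lies 22 mm below this point.
- box: Open switch box on the slope, 112 (x) x 62 (y) mm; origin on the console's face, axes as seat. Its rim is 24 mm above the face. A grey neck 16 mm high above the rim, tapered at the top, guides the cover (play 0.8 mm each way) and catches it up to 3 mm off centre. The fixed white rocker, 49 x 31 mm, in its middle reaches 2 mm above seat.
- clip0i: One jaw of the four spring clips (pairs of orange jaws, 40 mm along and 23 mm across from the box's middle; this: front right). A cover laid square on the box stays there on the clips, its face 6.5 mm above seat. Pressed squarely into the face (-z) at a corner, that clip gives way over these 6.5 mm at 8 to 15 N and snaps, then holds. All four at once take several times as much.
- console: Fixed plywood console, 200 mm deep (x), 270 mm wide (y), 40 mm high at its front (-x), its face rising at 30 degrees to 138 mm at the back. The switch box sits in the middle of its face; 92 mm to either side of it are flap sockets 13 mm high. Origin: centre of its underside on the bench.
- tin: Closed yellow and steel tin, 64 mm across, 55 mm high; bystander. Origin: centre of its underside.
- tape: Black roll of tape lying flat, 68 mm across, 19 mm high; bystander. Origin: centre of its underside.
- driver: Screwdriver with red handle, 190 mm long, lying along its x to the left of the console; bystander.
Things that resemble listed ones, but are neither listed nor needed, are in the scene too. Several things have the shape of the cover; the one meant has the colours described above.

How it is judged:
By the outcome, as a careful person would: the job done as asked, in the order asked, and still so for the second after the job is handed in, with the robot touching nothing.
It also fails if it takes over 58 s, if anything falls off the work surface, if the arm or the gripper's body presses on something with over 40 N, if the wrist force passes 120 N, or if a joint passes its speed limit or range.

## Robot

A 7-joint arm with a two-finger parallel gripper is mounted at the origin on the work surface. World frame = base frame: x ahead of the robot, y to its left, z up, the work surface at z = 0. Lengths are in m, angles in degrees, forces in N, time in s.
With the tool pointing down it reaches from about 0.375 to 0.925 m from the base axis. Payload 3.1 kg.
Tool frame: the origin (TCP) lies midway between the tips of the shut fingers; the grasp point (between the pads) lies 19 mm behind it (ctrl.grip_point_offset is the distance from the TCP to the grasp point, in m); z points along the fingers, y is the line along which they close (so a half turn about z gives the same grasp; the last joint's range is limited). The gripper opens to 85 mm and grips with 20 to 120 N. Pads are 22 mm wide; open, the fingers measure 114 mm over their backs; the gripper's body (76 mm by 85 mm) begins 54 mm behind the grasp point. The pads swing forward as they close: fully open they stand 13 mm farther back than shut.
Start: joints at [64.698, 21.939, 2.515, 91.553, -1.026, 66.532, -2.859], TCP at [0.219, -0.612, 0.231] pointing down, gripper open.
Joint ranges: [-149.38, 149.38], [-23.57, 123.04], [-84.95, 90], [0, 143.3], [-89.99, 269.99], [3.08, 112.72], [-163.45, 163.45]. Speed limits (degrees/s): [159.86, 159.86, 180, 180, 180, 180, 180].

## Interface

Orientations are given as [roll, pitch, yaw] about the fixed x, y, z axes, in that order (R = Rz(yaw) Ry(pitch) Rx(roll)).
In Python, from bench import ctrl, camera, close_job gives the robot as it stands. The module is installed in compiled form; this text tells all that it offers.
- The arm moves only by the tool step_arm, never from a script. Its argument "increments" is a list of rows, each a list of 3 entries, a list of its own where there are three numbers: the shift along the tool's x, y, z in m, then the turn, a rotation vector about the tool's x, y, z in rad, then the gripper command: -1 is shut, 1 is fully open, values between are in proportion. A call has 1 to 5 rows; each row shifts and turns the commanded pose from where the row before left it, along the tool's axes as they then stand; what a row does not reach is not made up. A row lasts 1/12 s, in which the tool goes at most 41.7 mm and 7.16 degrees, less where a joint would pass 70% of its speed; a pose out of reach is approached as far as the arm can. A call is refused whole if a number of a shift passes 0.0417 or a number of a turn 0.125, either way. A call with a gripper value outside its range is refused whole. The fingers move at their own pace and stop on an object; "newtons" is the grip in N (left out, the last holds). Time passes only in rows, so rows that do not move let the fingers close. It gives the time, the measured TCP pose, the force, the opening and the grip force at its end, in the units of the state.
- ctrl.state(): the state, without advancing time (a new reading comes with each control period).
- camera(name): name is "side" or "top"; returns a dict with "frame" (384x512x3 uint8, red, green, blue), "depth" (384x512 float32, m along the optical axis (not along the pixel's ray), 0 where there is no reading), "fov_y" (degrees; the focal length in pixels is half the picture's height over the tangent of half this angle, whatever the lens; pixels are square), "cx", "cy" (the principal point, pixels), "xyz" and "attitude" of the camera in the world. Camera axes: x right, y down, z forward; pixel columns grow to the right and rows downward; lengths in m; the calibration is good to about 2 mm. A picture is of the moment at which its call begins.
- close_job(): hands the job in; it is judged then, once.
The state is a dict: "t": time; "joint_positions": joint angles; "joint_vel": joint speeds; "effort": joint torques, N m; "tool_pos": TCP position; "ee_rot": TCP orientation; "ft_force": force on the tool from outside, world axes, zero at the start; "moment": the same for the moment, N m; "gripper_width": finger opening in m; "grasp_force": force on a finger pad.
Only numpy, scipy, OpenCV 4.12 (cv2) and the standard library are available. Lean on these libraries where they do the work, as an engineer would, in place of code of your own. Each camera call takes 0.05 s, during which the arm holds its last target. There are 200 camera calls.

## Working session

There is one attempt and no reset: what is moved stays moved. The work goes in short steps, Python scripts to look and compute and a tool call to move; the robot and the scene stay as the last step left them, time stands still between calls to the robot, and variables do not carry over. Pictures are saved under pics/ and viewed, at most 10 in all, crops included, and the job is handed in when it is done.

Besides the shell and the picture viewer there is one more tool, called after "Request:" as a command line: name --argument value ..., lists and objects as JSON in quotes. step_arm: Moves the arm, as the interface text tells. Its arguments: {"type":"object","properties":{"increments":{"type":"array"},"newtons":{"type":"number"}},"required":["increments"]}

```bash
mkdir -p pics; cat > h.py <<'E'
import numpy as np, cv2
from scipy.spatial.transform import Rotation as R
from bench import ctrl, camera
def shot(n,tag):
    c=camera(n); cv2.imwrite(f'pics/{tag}.png',c['frame'][:,:,::-1]); np.savez(f'pics/{tag}.npz',**{k:np.array(v) for k,v in c.items()}); return c
def cloud(c):
    d=np.array(c['depth']); f=192/np.tan(np.radians(float(c['fov_y']))/2)
    v,u=np.mgrid[:384,:512]
    P=np.stack([(u-c['cx'])/f*d,(v-c['cy'])/f*d,d],-1)
    a=np.array(c['attitude']); M=a if a.shape==(3,3) else R.from_euler('xyz',a,degrees=True).as_matrix()
    W=P@M.T+np.array(c['xyz']); W[d==0]=np.nan; return W
E
python3 - <<'E'
from h import *
for n in('top','side'):
    c=shot(n,n+'0'); print(n,c['fov_y'],c['cx'],c['cy'],c['xyz'],c['attitude'])
s=ctrl.state();print({k:np.round(v,3) for k,v in s.items()},ctrl.grip_point_offset)
E
```

```text
top 51.6317257360627 248.905457391728 197.99355689224004 [0.42640331 0.03377609 1.17132921] [-171.97379489    0.77116745  -91.14385728]
side 43.899799165844975 255.01877645939467 197.80209406070213 [0.34496238 1.04991616 1.32573632] [-139.47934782   -0.93173027 -166.90219241]
{'t': np.float64(0.1), 'joint_positions': array([64.699, 21.988,  2.512, 91.638, -1.026, 66.531, -2.86 ]), 'joint_vel': array([-0.008, -0.213, -0.011, -0.28 , -0.019,  0.033, -0.033]), 'effort': array([ 4.0000e-03, -4.3472e+01,  1.0300e+00, -2.5045e+01,  1.1000e-02,
        5.0000e-03, -0.0000e+00]), 'tool_pos': array([ 0.219, -0.611,  0.23 ]), 'ee_rot': array([-1.79866e+02,  7.00000e-03,  1.97000e+01]), 'ft_force': array([-0.155,  0.701, -0.766]), 'moment': array([-0.021, -0.055,  0.045]), 'grasp_force': np.float64(0.0), 'gripper_width': np.float64(0.086)} 0.0187
```

View pics/top0.png

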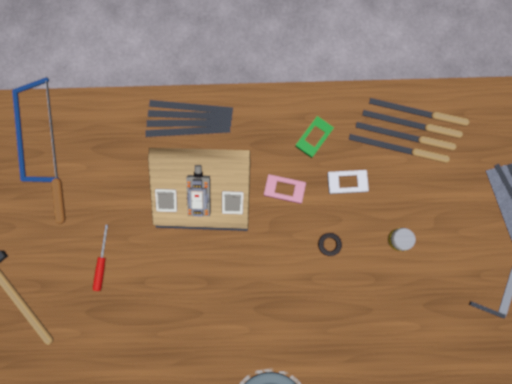

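View pics/side0.png

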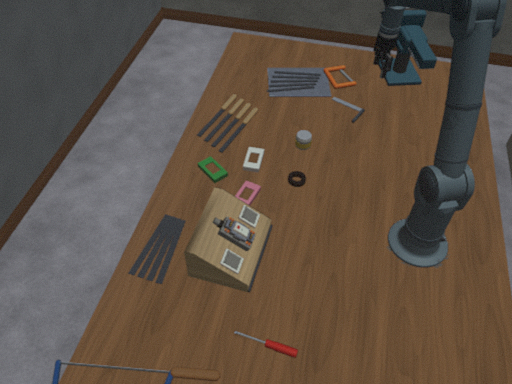

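Top view: white cover at (348,181), console about (200,190) with the box at (199,195) and white rocker at (197,200); tape (330,244), tin (403,239), driver (102,260). The pink, green and orange covers are look-alikes.

```bash
python3 - <<'E'
from h import *
def ld(t): return dict(np.load(f'pics/{t}.npz'))
for t,bc,bb in(('top0',(325,165,372,198),(140,140,260,235)),('side0',(240,143,270,172),(180,180,275,295))):
    c=ld(t); W=cloud(c); im=c['frame'].astype(int)
    x0,y0,x1,y1=bc; m=np.zeros((384,512),bool); m[y0:y1,x0:x1]=True
    w=m&(im.min(-1)>130)&(im.max(-1)-im.min(-1)<40)
    P=W[w]; P=P[(P[:,2]>.014)&(P[:,2]<.03)]
    r=cv2.minAreaRect(P[:,:2].astype(np.float32)*1000)
    print(t,'cover',len(P),r,np.nanmedian(P[:,2]),'bench z',np.nanmedian(W[(W[...,2]<.02)&(W[...,2]>-.02)][:,2]))
    x0,y0,x1,y1=bb; m[:]=False; m[y0:y1,x0:x1]=True
    wood=m&(im[...,0]-im[...,2]>40)&(im[...,0]>110)&(W[...,2]>.03)
    Q=W[wood]
    for _ in range(8):
        mu=np.nanmean(Q,0); n=np.linalg.svd(Q-mu,full_matrices=False)[2][2]; n*=np.sign(n[2])
        d=(W[wood]-mu)@n; Q=W[wood][np.abs(d)<.004]
    print('plane',len(Q),n,np.degrees(np.arccos(n[2])),mu,'normal yaw',np.degrees(np.arctan2(-n[1],-n[0])))
    r=cv2.minAreaRect(Q[:,:2].astype(np.float32)*1000);print('face rect',r)
    ey=np.cross(n,[ -n[0],-n[1],0]);ey/=np.linalg.norm(ey);ex=np.cross(ey,n)
    L=(W-mu)@np.array([ex,ey,n]).T
    np.savez(f'pics/L{t}.npz',L=L,ex=ex,ey=ey,n=n,mu=mu)
    print('ex',ex,'ey',ey)
    b=m&(L[...,2]>.016)&(np.abs(L[...,0])<.13)&(np.abs(L[...,1])<.07)
    print('box pts',b.sum(),'x',np.percentile(L[b][:,0],[0,2,98,100]),'y',np.percentile(L[b][:,1],[0,2,98,100]),'z',np.percentile(L[b][:,2],[2,50,98]))
    rk=b&(im.min(-1)>150)
    k=L[rk]; print('rocker',len(k),k.min(0),k.max(0),np.median(k,0))
    f=L[wood&(np.abs(L[...,2])<.004)]; print('face ext',np.percentile(f,[0.3,99.7],axis=0))
    v,u=np.where(m); 
    crop=im[y0:y1,x0:x1].astype(np.uint8)[:,:,::-1]; cv2.imwrite(f'pics/crop{t}.png',cv2.resize(crop,None,fx=5,fy=5,interpolation=cv2.INTER_NEAREST))
E
```

```text
top0 cover 588 ((633.6300048828125, -243.34616088867188), (62.91084671020508, 112.96725463867188), 1.609562635421753) 0.022105325009451837 bench z 0.0023503156800508407
plane 4596 [-0.49512465  0.02906802  0.86833555] 29.73420801741553 [0.60994206 0.18225708 0.09921807] normal yaw -3.3598924463175126
face rect ((602.0484008789062, 183.28807067871094), (272.3963928222656, 183.89418029785156), 86.72801208496094)
ex [ 0.86684297 -0.05089105  0.49597719] ey [0.05860758 0.9982811  0.        ]
box pts 1003 x [-0.07208833 -0.06689407  0.06344177  0.07016531] y [-0.03100862 -0.03044564  0.02964008  0.03143538] z [0.01804964 0.03704229 0.05078828]
rocker 250 [-0.04715769 -0.01979418  0.03663854] [0.00801788 0.01868993 0.05383818] [-0.01787011 -0.00166679  0.0467852 ]
face ext [[-0.11512637 -0.13497197 -0.00388689]
 [ 0.09259711  0.13588613  0.00387627]]
side0 cover 210 ((629.5911254882812, -243.5069580078125), (61.06190872192383, 118.61200714111328), 1.95962655544281) 0.019900921337430932 bench z 9.116041886536586e-05
plane 2339 [-0.49686561  0.02820742  0.86736895] 29.84568032434198 [0.60423893 0.19598392 0.09559011] normal yaw -3.249234962789749
face rect ((599.6197509765625, 180.76693725585938), (274.6939392089844, 186.90855407714844), 86.61490631103516)
ex [ 0.8659746  -0.049162    0.49766565] ey [0.05667946 0.99839243 0.        ]
box pts 698 x [-0.0686663  -0.06414455  0.06490752  0.07312665] y [-0.04551081 -0.03993251  0.01878274  0.06920536] z [0.01703624 0.03563378 0.05120459]
rocker 79 [-0.05832511 -0.02715885  0.01653044] [0.0111791  0.06212912 0.05401586] [-0.0156519  -0.01285847  0.0480678 ]
face ext [[-0.11196499 -0.14715805 -0.00394188]
 [ 0.09606371  0.12121156  0.00389806]]
```

View pics/croptop0.png

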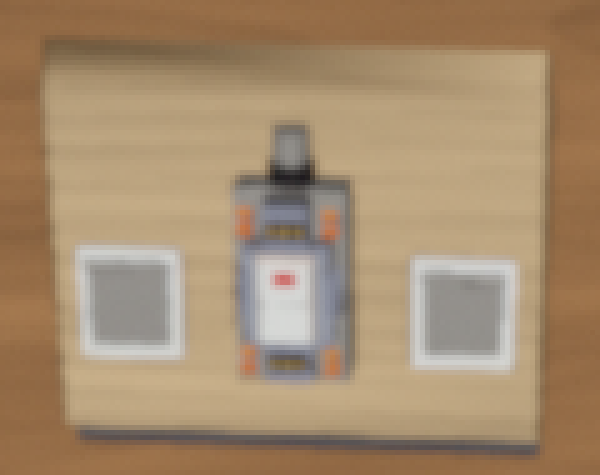

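```bash
cat > box.py <<'E'
from h import *
def ld(t): return dict(np.load(f'pics/{t}.npz'))
def rays(c,uv):
    f=192/np.tan(np.radians(float(c['fov_y']))/2); uv=np.asarray(uv,float)
    d=np.stack([(uv[...,0]-c['cx'])/f,(uv[...,1]-c['cy'])/f,np.ones(uv.shape[:-1])],-1)
    a=np.array(c['attitude']); M=a if a.shape==(3,3) else R.from_euler('xyz',a,degrees=True).as_matrix()
    return d@M.T
if __name__=='__main__':
  for t,bb in(('top0',(140,140,260,235)),('side0',(180,180,275,295))):
    c=ld(t);l=dict(np.load(f'pics/L{t}.npz'));L=l['L'];im=c['frame'].astype(int)
    B=np.array([l['ex'],l['ey'],l['n']]);o=np.array(c['xyz'])
    def onplane(uv,h):
        d=rays(c,uv); s=(h-(o-l['mu'])@l['n'])/(d@l['n']); return (o+d*s[...,None]-l['mu'])@B.T
    x0,y0,x1,y1=bb;m=np.zeros((384,512),bool);m[y0:y1,x0:x1]=True
    sat=im.max(-1)-im.min(-1)
    for nm,lo,hi in(('rim',.02,.028),('neck',.036,.043),('rock',.045,.053)):
        b=m&(L[...,2]>lo)&(L[...,2]<hi)&(abs(L[...,1])<.08); k=L[b]
        print(t,nm,len(k),np.percentile(k[:,:2],[1,99],axis=0).round(4).tolist())
    org=(m&(im[...,0]-im[...,2]>70)&(im[...,0]-im[...,1]>50)&(L[...,2]>.01)).astype(np.uint8)
    n,_,st,ce=cv2.connectedComponentsWithStats(org)
    for i in range(1,n): print('orange',st[i,4],ce[i].round(1),np.nanmedian(L[_==i],0).round(4), onplane(ce[i],.036).round(4))
    wh=(m&(sat<45)&(im.min(-1)>80)).astype(np.uint8)
    n,lab,st,ce=cv2.connectedComponentsWithStats(wh)
    for i in range(1,n):
        if st[i,4]>20: print('grey/white',st[i],ce[i].round(1),'z',np.nanmedian(L[lab==i],0).round(4),'pl13',onplane(ce[i],.013).round(4))
    rk=(m&(sat<40)&(im.min(-1)>165)&(L[...,2]>.03)).astype(np.uint8)
    n,lab,st,ce=cv2.connectedComponentsWithStats(rk)
    for i in range(1,n):
        if st[i,4]>15: print('rocker',st[i],ce[i].round(1),'pl48',onplane(ce[i],.047).round(4))
E
python3 box.py
```

```text
top0 rim 334 [[-0.0708, -0.0309], [0.0674, 0.0309]]
top0 neck 308 [[-0.0653, -0.0253], [0.035, 0.0257]]
top0 rock 180 [[-0.0391, -0.0152], [0.0105, 0.0143]]
orange 11 [188.4 184.1] [0.0213 0.0221 0.0332] [0.022  0.0216 0.036 ]
orange 10 [205.5 185. ] [ 0.0202 -0.0228  0.0345] [ 0.0212 -0.0237  0.036 ]
orange 6 [196.  195.5] [-0.0044 -0.0003  0.0491] [-0.0096  0.0021  0.036 ]
orange 9 [189.2 212. ] [-0.0594  0.0222  0.0341] [-0.0585  0.0217  0.036 ]
orange 10 [206.1 212.6] [-0.0603 -0.0239  0.0344] [-0.0584 -0.0243  0.036 ]
grey/white [194 165   9   9  68] [197.6 168.9] z [ 0.0595 -0.0022  0.0211] pl13 [ 0.0576 -0.0002  0.013 ]
grey/white [186 174  25  43 848] [198.6 195.5] z [-0.0092 -0.0058  0.0386] pl13 [-0.0185 -0.0012  0.013 ]
grey/white [154 188  24  25 533] [165.7 200. ] z [-0.0358  0.0903  0.0113] pl13 [-0.0352  0.0898  0.013 ]
grey/white [221 190  23  25 540] [232.1 202.3] z [-0.0359 -0.0928  0.0113] pl13 [-0.0349 -0.093   0.013 ]
grey/white [156 225  92   6 177] [202.1 227.3] z [-0.1319 -0.0034 -0.0227] pl13 [-0.1143 -0.0093  0.013 ]
rocker [191 191  12  18 204] [196.5 199.7
[... 913 characters left out ...]
grey/white [214 215   7   9  29] [216.8 219.5] z [ 0.0652 -0.0117  0.022 ] pl13 [ 0.0644 -0.0193  0.013 ]
grey/white [225 216   6  11  32] [227.4 220.6] z [ 0.0363 -0.0222  0.0363] pl13 [ 0.0314 -0.0368  0.013 ]
grey/white [194 222  13  24  46] [200.  234.6] z [ 0.0898  0.0526 -0.0032] pl13 [0.0934 0.0608 0.013 ]
grey/white [221 226  12  12  37] [225.2 231.8] z [0.0312 0.0136 0.0251] pl13 [0.0238 0.0044 0.013 ]
grey/white [251 233   5   9  25] [253.2 237.2] z [-0.0613 -0.0164  0.0387] pl13 [-0.0695 -0.0335  0.013 ]
grey/white [219 248  25  27 405] [231.4 260.8] z [-0.0299  0.0832  0.0106] pl13 [-0.0295  0.0847  0.013 ]
rocker [235 224  13  11  48] [242.5 229.6] pl48 [-0.0161 -0.0127  0.047 ]
```

View pics/cropside0.png

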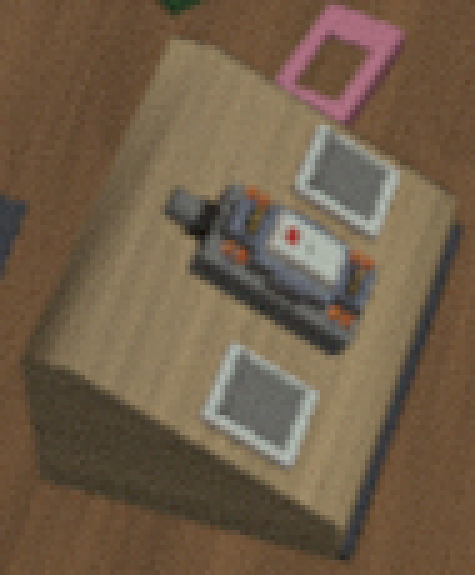

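The side view confirms it: box with orange jaws at crop (235–370,190–320), gland at its upper end and free space around it. Now I move above the cover.

Request:
step_arm --increments '[[[0.034, -0.014, 0.005], [0, 0, 0], 1], [[0.034, -0.014, 0.005], [0, 0, 0], 1], [[0.034, -0.014, 0.005], [0, 0, 0], 1], [[0.034, -0.014, 0.005], [0, 0, 0], 1], [[0.034, -0.014, 0.005], [0, 0, 0], 1]]'

```text
t: 0.52
tool_pos: [0.3562, -0.4871, 0.2055]
ee_rot: [-179.9, 0.0, 19.7]
ft_force: [0.9, -0.7, -0.3]
gripper_width: 0.0855
grasp_force: 0.0
```

Request:
step_arm --increments '[[[0.034, -0.014, 0.005], [0, 0, 0], 1], [[0.034, -0.014, 0.005], [0, 0, 0], 1], [[0.034, -0.014, 0.005], [0, 0, 0], 1], [[0.034, -0.014, 0.005], [0, 0, 0], 1], [[0.034, -0.014, 0.005], [0, 0, 0], 1]]'

```text
t: 0.93
tool_pos: [0.4926, -0.364, 0.1805]
ee_rot: [-180.0, 0.0, 19.7]
ft_force: [0.8, -0.6, -0.5]
gripper_width: 0.0852
grasp_force: 0.0
```

Request:
step_arm --increments '[[[0.034, -0.014, 0.005], [0, 0, 0], 1], [[0.034, -0.014, 0.005], [0, 0, 0], 1], [[0.034, -0.014, 0.005], [0, 0, 0], 1], [[0.034, -0.014, 0.005], [0, 0, 0], 1], [[0.034, -0.014, 0.005], [0, 0, 0], 1]]'

```text
t: 1.35
tool_pos: [0.629, -0.2409, 0.1553]
ee_rot: [-180.0, 0.1, 19.7]
ft_force: [-0.0, -1.4, -0.4]
gripper_width: 0.0855
grasp_force: 0.0
```

Request:
step_arm --increments '[[[0, 0, 0], [0, 0, -0.114], 1], [[0, 0, 0], [0, 0, -0.114], 1], [[0, 0, 0], [0, 0, -0.114], 1], [[0, 0, 0], [0, 0, -0.114], 1], [[0, 0, 0], [0, 0, -0.114], 1]]'

```text
t: 1.77
tool_pos: [0.6279, -0.2421, 0.1553]
ee_rot: [-179.9, 0.0, 52.7]
ft_force: [0.9, -0.8, -0.3]
gripper_width: 0.0854
grasp_force: 0.0
```

Request:
step_arm --increments '[[[0, 0, 0], [0, 0, -0.114], 1], [[0, 0, 0], [0, 0, -0.114], 1], [[0, 0, 0], [0, 0, -0.114], 1], [[0, 0, 0], [0, 0, -0.114], 1], [[0, 0, 0], [0, 0, -0.114], 1]]'

```text
t: 2.18
tool_pos: [0.6278, -0.2423, 0.1555]
ee_rot: [-179.9, -0.0, 85.3]
ft_force: [-0.6, 0.7, -0.2]
gripper_width: 0.0852
grasp_force: 0.0
```

```bash
cat >> h.py <<'E'
def plan(p,rpy,n=10,q=True):
    "remaining shift in tool axes, and turn (rotvec, tool axes)"
    s=ctrl.state(); M=R.from_euler('xyz',s['ee_rot'],degrees=True)
    T=rpy if isinstance(rpy,R) else R.from_euler('xyz',rpy,degrees=True)
    print('t',round(float(s['t']),2),'pos',np.round(s['tool_pos'],4),'rpy',np.round(s['ee_rot'],2),'J',np.round(s['joint_positions'],1),'F',np.round(s['ft_force'],1),'w',s['gripper_width'],'g',s['grasp_force'])
    print('shift',M.inv().apply(np.array(p)-s['tool_pos']).round(4),'turn',(M.inv()*T).as_rotvec().round(4))
E
python3 -c "
from h import *
plan([.632,-.2434,.1],[180,0,91.6])"
```

```text
t 2.18 pos [ 0.6278 -0.2423  0.1555] rpy [-1.7992e+02 -2.0000e-02  8.5340e+01] J [ 34.4  30.3 -22.5  90.7  12.7  61.6   3.8] F [-0.6  0.7 -0.2] w 0.08519250812041519 g 0.0
shift [-0.0008  0.0043  0.0554] turn [-0.0014 -0.0004 -0.1093]
```

Request:
step_arm --increments '[[[-0.001, 0.004, 0.02], [0, 0, -0.109], 1], [[0, 0, 0.035], [0, 0, 0], 1], [[0, 0, 0.035], [0, 0, 0], 1], [[0, 0, 0.025], [0, 0, 0], 1], [[0, 0, 0.02], [0, 0, 0], 1]]'

```text
t: 2.6
tool_pos: [0.6297, -0.2432, 0.0174]
ee_rot: [-179.7, -0.1, 91.3]
ft_force: [-0.9, -0.1, -0.5]
gripper_width: 0.085
grasp_force: 0.0
```

Request:
step_arm --increments '[[[0, 0, 0.012], [0, 0, 0], 1], [[0, 0, 0.007], [0, 0, 0], 1], [[0, 0, 0], [0, 0, 0], 1]]'

```text
t: 2.85
tool_pos: [0.6311, -0.2433, 0.0004]
ee_rot: [-179.8, -0.1, 91.3]
ft_force: [-0.6, 0.2, 0.2]
gripper_width: 0.085
grasp_force: 0.0
```

Request:
step_arm --increments '[[[0, 0, 0], [0, 0, 0], -0.3], [[0, 0, 0], [0, 0, 0], -0.3], [[0, 0, 0], [0, 0, 0], -0.3], [[0, 0, 0], [0, 0, 0], -0.3], [[0, 0, 0], [0, 0, 0], -0.3]]' --newtons 25

```text
t: 3.27
tool_pos: [0.6341, -0.2442, 0.0044]
ee_rot: [179.8, 0.1, 91.3]
ft_force: [-0.1, -0.7, 3.4]
gripper_width: 0.0614
grasp_force: 28.7
```

```bash
python3 -c "
from h import *
plan([.632,-.2434,.0],[180,0,91.6])"
```

```text
t 3.27 pos [ 0.6341 -0.2442  0.0044] rpy [1.798e+02 8.000e-02 9.126e+01] J [ 32.8  41.4 -20.6  93.6  18.2  48.1   6. ] F [-0.1 -0.7  3.4] w 0.06135874525981105 g 28.71264159679413
shift [ 0.0008 -0.0021  0.0044] turn [ 0.0036  0.0014 -0.006 ]
```

Request:
step_arm --increments '[[[0, 0, -0.01], [0, 0, 0], -0.3], [[0, 0, -0.02], [0, 0, 0], -0.3], [[0, 0, -0.03], [0, 0, 0], -0.3], [[0, 0, -0.03], [0, 0, 0], -0.3], [[0, 0, -0.03], [0, 0, 0], -0.3]]' --newtons 35

```text
t: 3.68
tool_pos: [0.6313, -0.2434, 0.1232]
ee_rot: [-179.9, -0.0, 91.3]
ft_force: [0.6, -0.0, -0.7]
gripper_width: 0.0611
grasp_force: 39.4
```

Request:
step_arm --increments '[[[0, 0, -0.03], [0, 0, -0.12], -0.3], [[0, 0, -0.03], [0, 0, -0.12], -0.3], [[0, 0, -0.03], [0, 0, -0.12], -0.3], [[0, 0, -0.02], [0, 0, -0.12], -0.3], [[0, 0, 0], [0, 0, -0.12], -0.3]]'

```text
t: 4.1
tool_pos: [0.6354, -0.2443, 0.2396]
ee_rot: [179.7, 0.5, 126.0]
ft_force: [1.0, -0.5, 0.5]
gripper_width: 0.0613
grasp_force: 39.4
```

Request:
step_arm --increments '[[[0, 0, 0], [0, 0, -0.12], -0.3], [[0, 0, 0], [0, 0, -0.12], -0.3], [[0, 0, 0], [0, 0, -0.12], -0.3], [[0, 0, 0], [0, 0, -0.12], -0.3], [[0, 0, 0], [0, 0, -0.12], -0.3]]'

```text
t: 4.52
tool_pos: [0.6315, -0.2436, 0.2323]
ee_rot: [-180.0, -0.1, 160.4]
ft_force: [-0.7, -0.3, -0.9]
gripper_width: 0.0607
grasp_force: 39.4
```

Request:
step_arm --increments '[[[0, 0, 0], [0, 0, -0.12], -0.3], [[0, 0, 0], [0, 0, -0.12], -0.3], [[0, 0, 0], [0, 0, 0], -0.3]]'

```text
t: 4.77
tool_pos: [0.6316, -0.2437, 0.2321]
ee_rot: [180.0, -0.1, 173.9]
ft_force: [-0.2, 0.6, -0.4]
gripper_width: 0.0611
grasp_force: 39.4
```

```bash
cat >> h.py <<'E'
psi=-3.3
Rb=R.from_euler('z',psi,degrees=True)*R.from_euler('y',-30,degrees=True) # box: x up slope
ex,ey,n=Rb.as_matrix().T
seat=np.array([.5726,.18375,.1285])
Rt=R.from_matrix(np.array([-ex,ey,-n]).T)
E
python3 -c "
from h import *
print(ex,ey,n,Rt.as_euler('xyz',degrees=True))
plan(seat+.06*n,[180,0,176.7])
plan(seat+.06*n,Rt)"
```

```text
[ 0.86458937 -0.04985191  0.5       ] [0.05756403 0.99834182 0.        ] [-0.49917091  0.02878201  0.8660254 ] [180.   30.  176.7]
t 4.77 pos [ 0.6316 -0.2437  0.2321] rpy [ 1.7998e+02 -7.0000e-02  1.7388e+02] J [ 46.7  30.6 -40.6  85.6  20.4  71.5  87.3] F [-0.2  0.6 -0.4] w 0.06113230852301342 g 39.42144155502319
shift [0.1341 0.4172 0.0519] turn [ 0.0003 -0.0013 -0.0493]
t 4.77 pos [ 0.6316 -0.2437  0.2321] rpy [ 1.7998e+02 -7.0000e-02  1.7388e+02] J [ 46.7  30.6 -40.6  85.6  20.4  71.5  87.3] F [-0.2  0.6 -0.4] w 0.06113230852301342 g 39.42144155502319
shift [0.1341 0.4172 0.0519] turn [-0.0126 -0.5248 -0.0482]
```

Request:
step_arm --increments '[[[0.01, 0.02, 0], [0, 0, -0.049], -0.3], [[0.0112, 0.035, 0], [0, 0, 0], -0.3], [[0.0112, 0.035, 0], [0, 0, 0], -0.3], [[0.0112, 0.035, 0], [0, 0, 0], -0.3], [[0.0112, 0.035, 0], [0, 0, 0], -0.3]]'

```text
t: 5.18
tool_pos: [0.5872, -0.0789, 0.2324]
ee_rot: [-180.0, -0.0, 176.3]
ft_force: [1.4, 0.6, -0.7]
gripper_width: 0.0606
grasp_force: 39.4
```

Request:
step_arm --increments '[[[0.0112, 0.035, 0], [0, 0, 0], -0.3], [[0.0112, 0.035, 0], [0, 0, 0], -0.3], [[0.0112, 0.035, 0], [0, 0, 0], -0.3], [[0.0112, 0.035, 0], [0, 0, 0], -0.3], [[0.0112, 0.035, 0], [0, 0, 0], -0.3]]'

```text
t: 5.6
tool_pos: [0.5416, 0.0991, 0.2325]
ee_rot: [-179.9, 0.0, 176.4]
ft_force: [0.9, -0.1, -0.1]
gripper_width: 0.061
grasp_force: 39.4
```

Request:
step_arm --increments '[[[0.0112, 0.035, 0], [0, 0, 0], -0.3], [[0.0112, 0.035, 0], [0, 0, 0], -0.3], [[0, 0, 0], [0, -0.105, 0], -0.3], [[0, 0, 0], [0, -0.105, 0], -0.3], [[0, 0, 0], [0, -0.105, 0], -0.3]]'

```text
t: 6.02
tool_pos: [0.5243, 0.1708, 0.2327]
ee_rot: [179.9, 18.3, 176.5]
ft_force: [0.6, -0.5, -1.0]
gripper_width: 0.0613
grasp_force: 39.4
```

Request:
step_arm --increments '[[[0, 0, 0], [0, -0.105, 0], -0.3], [[0, 0, 0], [0, -0.105, 0], -0.3], [[0, 0, 0], [0, 0, 0], -0.3], [[0, 0, 0], [0, 0, 0], -0.3]]'

```text
t: 6.35
tool_pos: [0.5226, 0.1681, 0.2313]
ee_rot: [-179.8, 29.9, 176.7]
ft_force: [-0.8, -0.9, 0.1]
gripper_width: 0.0612
grasp_force: 39.4
```

```bash
python3 -c "
from h import *
plan(seat+.06*n,Rt)"
```

```text
t 6.35 pos [0.5226 0.1681 0.2313] rpy [-179.79   29.92  176.65] J [ 23.3  -0.5 -54.  123.9  29.1  34.6  34.8] F [-0.8 -0.9  0.1] w 0.061180382655380186 g 39.42564368247986
shift [0.0088 0.0187 0.0535] turn [-0.0041 -0.0014 -0.0007]
```

Request:
step_arm --increments '[[[0.003, 0.006, 0.018], [-0.004, 0, 0], -0.3], [[0.003, 0.006, 0.018], [0, 0, 0], -0.3], [[0.003, 0.0065, 0.0175], [0, 0, 0], -0.3], [[0, 0, 0], [0, 0, 0], -0.3], [[0, 0, 0], [0, 0, 0], -0.3]]'

```text
t: 6.77
tool_pos: [0.5461, 0.1866, 0.1814]
ee_rot: [179.6, 29.9, 176.4]
ft_force: [0.3, 0.1, 0.5]
gripper_width: 0.0608
grasp_force: 39.4
```

```bash
python3 - <<'E'
from h import *
from box import rays
plan(seat+.06*n,Rt)
s=ctrl.state();tp=np.array(s['tool_pos'])
for t in('top','side'):
    c=shot(t,t+'1');W=cloud(c);im=c['frame'].astype(int)
    L=(W-seat)@np.array([ex,ey,n]).T
    w=(im.min(-1)>120)&(im.max(-1)-im.min(-1)<45)&(abs(L[...,0])<.09)&(abs(L[...,1])<.06)&(L[...,2]>.05)&(L[...,2]<.09)
    v,u=np.where(w);K=L[w]
    print(t,len(K),'xy pct',np.percentile(K,[1,50,99],axis=0).round(4).tolist(), cv2.minAreaRect(K[:,:2].astype(np.float32)*1000))
    A=np.c_[K[:,:2],np.ones(len(K))]
    k=abs(K[:,2]-np.median(K[:,2]))<.006
    print('face plane fit',np.linalg.lstsq(A[k],K[k,2],rcond=None)[0].round(4), 'tcp local',((tp-seat)@np.array([ex,ey,n]).T).round(4))
    cr=c['frame'][130:260,130:270] if t=='top' else c['frame'][150:300,170:290]
    cv2.imwrite(f'pics/c{t}1.png',cv2.resize(cr[:,:,::-1],None,fx=4,fy=4,interpolation=cv2.INTER_CUBIC))
E
```

```text
t 6.77 pos [0.5461 0.1866 0.1814] rpy [179.61  29.91 176.35] J [ 18.1  10.4 -52.9 123.3  48.4  34.4  16.8] F [0.3 0.1 0.5] w 0.06078704362266571 g 39.42664861679077
shift [ 0.0034 -0.0013 -0.0009] turn [ 0.0038 -0.0016 -0.0052]
top 513 xy pct [[-0.0065, -0.0295, 0.0588], [0.0437, 0.0033, 0.0753], [0.0633, 0.0374, 0.0813]] ((28.969812393188477, 7.841167449951172), (73.85640716552734, 81.18177032470703), 7.245071887969971)
face plane fit [-0.0101  0.0066  0.0759] tcp local [0.0034 0.0013 0.0591]
side 319 xy pct [[-0.053, -0.03, 0.0677], [0.0333, 0.0059, 0.0764], [0.0598, 0.0344, 0.0817]] ((3.2572021484375, 1.0660743713378906), (68.45169830322266, 113.65652465820312), 89.29197692871094)
face plane fit [0.0008 0.0109 0.0763] tcp local [0.0034 0.0013 0.0591]
```

View pics/ctop1.png

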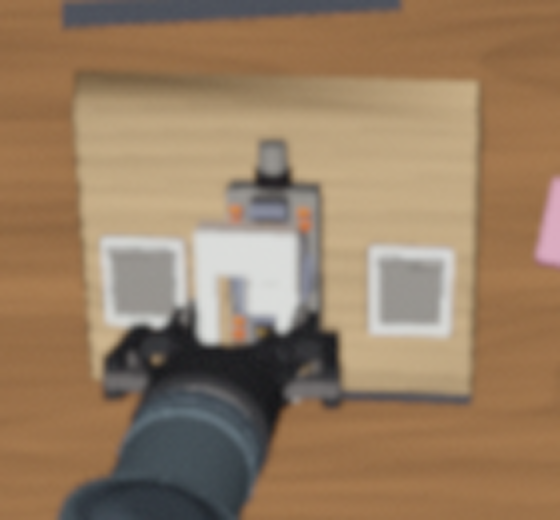

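View pics/cside1.png

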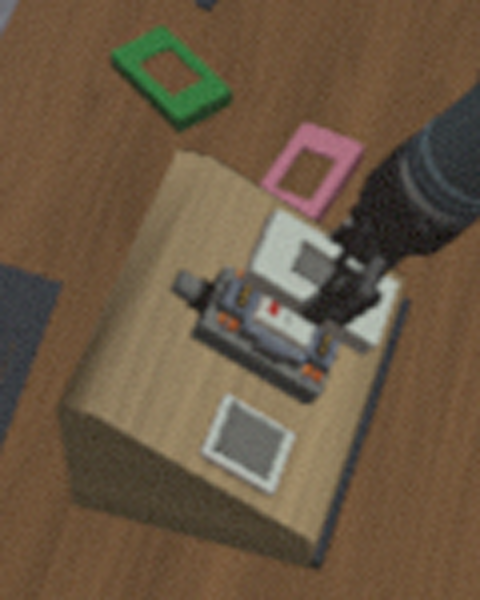

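Top: the cover, held at crop (195–300,228–345), lies over the box with its far edge at row 228; the box's far rim is at row 185. The side view shows it parallel to the slope. I now measure cover-to-box offset with sub-pixel edges.

```bash
cat > edge.py <<'E'
from h import *
def proj(c,P):
    f=192/np.tan(np.radians(float(c['fov_y']))/2)
    a=np.array(c['attitude']); M=a if a.shape==(3,3) else R.from_euler('xyz',a,degrees=True).as_matrix()
    q=(P-np.array(c['xyz']))@M
    return np.stack([q[...,0]/q[...,2]*f+c['cx'],q[...,1]/q[...,2]*f+c['cy']],-1)
def prof(c,org,ax,g,h,z):
    """mean RGB along ax (0=x,1=y) at coords g, averaged over other axis h, local height z"""
    G,H=np.meshgrid(g,h,indexing='ij'); l=np.stack([G,H] if ax==0 else [H,G],-1)
    P=org+l[...,:1]*ex+l[...,1:]*ey+z*n
    uv=proj(c,P).astype(np.float32)
    return cv2.remap(c['frame'].astype(np.float32),uv[...,0],uv[...,1],cv2.INTER_LINEAR).mean(1)
def edges(c,org,ax,around,h,z,k=3):
    g=np.arange(around-.014,around+.014,.0005); p=prof(c,org,ax,g,np.asarray(h),z)
    d=np.gradient(cv2.GaussianBlur(p.astype(np.float32),(1,5),1.),axis=0); m=np.linalg.norm(d,axis=1)
    out=[(round(float(g[i])*1000,1),round(float(m[i]),1),p[max(i-6,0)].astype(int).tolist(),p[min(i+6,len(g)-1)].astype(int).tolist()) for i in range(1,len(g)-1) if m[i]>m[i-1] and m[i]>=m[i+1] and m[i]>2]
    return sorted(out,key=lambda e:-e[1])[:k]
E
python3 - <<'E'
from edge import *
ld=lambda t: dict(np.load(f'pics/{t}.npz'))
side=np.r_[np.linspace(-.027,-.016,8),np.linspace(.016,.027,8)]
mid=np.linspace(-.02,.02,15)
for t in('top','side'):
    c=ld(t+'0')
    print(t,'BOX rim +x',edges(c,seat,0,.056,side,-.022)); print('rim -x',edges(c,seat,0,-.056,side,-.022))
    print('rim +y',edges(c,seat,1,.031,mid*2,-.022)); print('rim -y',edges(c,seat,1,-.031,mid*2,-.022))
    r=np.linspace(-.012,.012,9)
    print('rock +x',edges(c,seat,0,.0245,r,.001));print('rock -x',edges(c,seat,0,-.0245,r,.001))
    print('rock +y',edges(c,seat,1,.0155,r,.001));print('rock -y',edges(c,seat,1,-.0155,r,.001))
tcp=np.array([0.5461,0.1866,0.1814])
for t in('top','side'):
    c=ld(t+'1')
    print(t,'COVER +x',edges(c,tcp,0,.056,mid,.0165)); print('-x',edges(c,tcp,0,-.056,mid,.0165))
    f=np.linspace(.033,.05,8)
    print('+y',edges(c,tcp,1,.031,f,.0165)); print('-y',edges(c,tcp,1,-.031,f,.0165)); print('win +x',edges(c,tcp,0,.028,np.linspace(-.012,.012,9),.0165))
c=ld('top0')
E
```

```text
top BOX rim +x [(62.0, 9.2, [110, 102, 92], [177, 155, 121]), (55.5, 7.0, [139, 136, 131], [108, 101, 93]), (44.0, 3.6, [170, 134, 111], [150, 142, 134])]
rim -x [(-56.5, 3.8, [187, 164, 132], [166, 135, 114])]
rim +y [(19.0, 4.4, [171, 169, 168], [156, 143, 142]), (31.0, 3.7, [154, 137, 128], [182, 160, 127])]
rim -y [(-34.5, 8.1, [180, 157, 122], [129, 118, 104]), (-29.0, 4.5, [132, 119, 102], [138, 128, 125]), (-19.0, 2.9, [144, 128, 124], [149, 139, 141])]
rock +x [(26.0, 8.1, [196, 188, 185], [140, 139, 150]), (15.0, 5.8, [206, 171, 168], [209, 201, 197]), (34.5, 5.5, [124, 124, 136], [119, 105, 86])]
rock -x [(-26.0, 9.5, [131, 132, 142], [193, 194, 195]), (-37.0, 2.6, [123, 111, 94], [111, 102, 94])]
rock +y [(15.0, 6.6, [201, 202, 200], [154, 156, 165]), (27.0, 5.4, [138, 133, 136], [174, 153, 123]), (5.5, 2.5, [210, 195, 192], [211, 209, 207])]
rock -y [(-13.0, 7.7, [166, 164, 167], [207, 206, 204]), (-23.5, 3.2, [127, 129, 140], [146, 149, 161]), (-26.0, 3.1, [124, 124, 130], [138, 141, 154])]
side BOX rim +x [(53.0, 4.7, [101, 102, 98], [84, 78, 68]), (60.5, 3.2, [89, 80, 
[... 1196 characters left out ...]
 (43.0, 5.9, [205, 202, 198], [184, 183, 181])]
-y [(-31.0, 12.0, [140, 139, 143], [210, 211, 209]), (-43.0, 5.4, [134, 124, 112], [135, 135, 140])]
win +x [(29.5, 4.4, [188, 187, 185], [213, 214, 212])]
side COVER +x [(56.5, 10.0, [171, 178, 169], [122, 116, 105]), (63.0, 3.9, [121, 113, 101], [147, 129, 97])]
-x [(-57.0, 11.1, [117, 102, 78], [166, 169, 156]), (-44.0, 8.4, [160, 168, 159], [117, 121, 115]), (-62.0, 7.5, [64, 62, 61], [126, 111, 86])]
+y [(32.0, 12.2, [168, 175, 165], [100, 98, 91]), (43.5, 3.8, [84, 79, 74], [96, 91, 86])]
-y [(-31.0, 8.6, [140, 124, 98], [171, 175, 163]), (-40.5, 5.5, [169, 110, 126], [133, 103, 91])]
win +x [(28.0, 11.9, [103, 104, 99], [165, 173, 164])]
```

Request:
step_arm --increments '[[[0, 0, 0], [0, 0, 0], -0.3], [[0, 0, 0], [0, 0, 0], -0.3]]'

```text
t: 7.03
tool_pos: [0.5455, 0.1863, 0.183]
ee_rot: [179.8, 30.2, 176.5]
ft_force: [0.1, -0.7, 0.6]
gripper_width: 0.0609
grasp_force: 39.4
```

```bash
python3 - <<'E'
from edge import *
c=shot('top','top2');d=shot('side','side2')
tcp=np.array(ctrl.state()['tool_pos'])
plan(seat-.002*ex+.025*n,Rt)
print('local',((tcp-seat)@np.array([ex,ey,n]).T).round(4))
mid=np.linspace(-.02,.02,15);f=np.linspace(.033,.05,8)
for nm,c in(('top',c),('side',d)):
    print(nm,[[e[:2] for e in edges(c,tcp,*a,.0165,2)] for a in((0,.056,mid),(0,-.056,mid),(1,.031,f),(1,-.031,f),(0,.028,np.linspace(-.012,.012,9)))])
    for y in(-.024,.024): print('yaw +x edge',y,edges(c,tcp,0,.056,np.linspace(y-.004,y+.004,5),.0165,1)[0][:2])
E
```

```text
t 7.13 pos [0.5452 0.1862 0.1826] rpy [179.78  30.18 176.54] J [ 18.1  10.  -53.  123.5  48.6  34.3  16.7] F [ 0.3 -0.1 -1.2] w 0.06095007335662123 g 39.4267201423645
shift [ 0.0053 -0.0009  0.0356] turn [ 0.0024  0.0032 -0.0024]
local [0.0032 0.0008 0.0606]
top [[(59.5, 9.4)], [], [(32.5, 7.9), (38.0, 7.9)], [(-30.5, 12.0), (-42.5, 5.3)], [(29.0, 4.4)]]
yaw +x edge -0.024 (59.0, 8.2)
yaw +x edge 0.024 (58.5, 8.9)
side [[(56.5, 10.6), (62.5, 3.5)], [(-57.0, 11.5), (-43.5, 8.1)], [(33.0, 11.7), (43.5, 3.1)], [(-31.0, 8.3), (-39.0, 5.4)], [(27.5, 11.3)]]
yaw +x edge -0.024 (57.0, 9.5)
yaw +x edge 0.024 (56.5, 10.8)
```

Request:
step_arm --increments '[[[0.0025, -0.0008, 0.012], [0.002, 0.003, -0.002], -0.3], [[0.0028, -0.0007, 0.012], [0, 0, 0], -0.3], [[0, 0, 0.0116], [0, 0, 0], -0.3], [[0, 0, 0], [0, 0, 0], -0.3], [[0, 0, 0], [0, 0, 0], -0.3]]'

```text
t: 7.55
tool_pos: [0.5575, 0.184, 0.1479]
ee_rot: [180.0, 29.9, 176.7]
ft_force: [-0.5, 0.9, -1.1]
gripper_width: 0.0612
grasp_force: 39.4
```

Request:
step_arm --increments '[[[0, 0, 0], [0, 0, 0], -0.3], [[0, 0, 0], [0, 0, 0], -0.3]]'

```text
t: 7.72
tool_pos: [0.5581, 0.1847, 0.1491]
ee_rot: [179.9, 30.0, 176.7]
ft_force: [0.6, -0.5, -0.3]
gripper_width: 0.0611
grasp_force: 39.4
```

```bash
cat > chk.py <<'E'
from edge import *
import sys
T=[float(a) for a in sys.argv[1:4]]
c=shot('top','topx');d=shot('side','sidex')
tcp=np.array(ctrl.state()['tool_pos'])
plan(seat+T[0]*ex+T[1]*ey+T[2]*n,Rt)
print('local',((tcp-seat)@np.array([ex,ey,n]).T).round(4),'F local',(np.array([ex,ey,n])@ctrl.state()['ft_force']).round(1))
if len(sys.argv)>4:
    z=float(sys.argv[4]); o=seat+z*n if len(sys.argv)>5 else tcp+z*n
    mid=np.linspace(-.02,.02,15);f=np.linspace(.033,.05,8)
    for nm,c in(('top',c),('side',d)):
        print(nm,[[e[:2] for e in edges(c,o,*a,0,2)] for a in((0,.056,mid),(0,-.056,mid),(1,.031,f),(1,-.031,f),(0,.028,np.linspace(-.012,.012,9)))])
E
python3 chk.py -.002 -.0006 -.010 .0165
```

```text
t 7.82 pos [0.5581 0.1846 0.149 ] rpy [179.93  30.   176.72] J [ 14.6  15.2 -49.5 123.5  57.6  33.7   9.5] F [-0.1  0.1  0.1] w 0.061050577060392554 g 39.39385771751404
shift [-0.0004 -0.0006  0.0351] turn [ 0.0013 -0.      0.0002]
local [-0.0023 -0.      0.0251] F local [-0.1  0.   0.1]
top [[(59.0, 8.4), (68.5, 3.5)], [(-45.0, 2.1)], [(31.5, 7.1), (43.5, 3.3)], [(-32.0, 11.8), (-42.5, 8.1)], [(30.5, 4.1), (25.0, 2.2)]]
side [[(56.5, 10.3), (62.5, 3.0)], [(-56.5, 9.7), (-43.5, 9.3)], [(33.0, 12.0)], [(-29.5, 6.0)], [(27.5, 7.5)]]
```

Request:
step_arm --increments '[[[0, -0.0003, 0.01], [0.001, 0, 0], -0.3], [[0, 0, 0.01], [0, 0, 0], -0.3], [[0, 0, 0.004], [0, 0, 0], -0.3], [[0, 0, 0.002], [0, 0, 0], -0.3], [[0, 0, 0], [0, 0, 0], -0.3]]'

```text
t: 8.23
tool_pos: [0.5706, 0.1832, 0.1253]
ee_rot: [-180.0, 29.9, 176.7]
ft_force: [0.2, 1.1, -1.5]
gripper_width: 0.0611
grasp_force: 39.4
```

Request:
step_arm --increments '[[[0, 0, 0.002], [0, 0, 0], -0.3], [[0, 0, 0.002], [0, 0, 0], -0.3], [[0, 0, 0.001], [0, 0, 0], -0.3], [[0, 0, 0], [0, 0, 0], -0.3]]'

```text
t: 8.57
tool_pos: [0.5733, 0.183, 0.1212]
ee_rot: [-180.0, 29.9, 176.7]
ft_force: [-0.2, -1.3, -0.8]
gripper_width: 0.0609
grasp_force: 39.4
```

```bash
python3 chk.py -.002 0 -.010 .0165
```

```text
t 8.67 pos [0.5732 0.1831 0.1213] rpy [-179.99   29.92  176.71] J [ 11.9  19.6 -46.3 122.8  64.5  33.2   4.2] F [ 0.1 -0.8 -0.5] w 0.06075834880695535 g 39.42264676094055
shift [-0.001   0.0006  0.0034] turn [-0.     -0.0014  0.0001]
local [-0.003  -0.0006 -0.0066] F local [-0.1 -0.7 -0.5]
top [[(59.5, 8.4), (68.5, 8.0)], [], [(32.5, 8.4)], [(-32.5, 18.1), (-38.0, 9.3)], [(15.5, 6.1), (21.5, 6.0)]]
side [[(56.5, 9.9), (64.5, 2.8)], [(-43.0, 9.0), (-56.0, 7.5)], [(33.5, 12.3)], [(-29.5, 7.2)], [(20.0, 6.3), (15.0, 3.9)]]
```

Request:
step_arm --increments '[[[0, 0, 0.0015], [0, 0, 0], -0.3], [[0, 0, 0.0015], [0, 0, 0], -0.3], [[0, 0, 0], [0, 0, 0], -0.3]]'

```text
t: 8.92
tool_pos: [0.5749, 0.1834, 0.1199]
ee_rot: [-179.9, 30.0, 176.7]
ft_force: [-6.4, -1.5, 10.0]
gripper_width: 0.061
grasp_force: 40.7
```

Request:
step_arm --increments '[[[0, 0, 0.001], [0, 0, 0], -0.3], [[0, 0, 0.001], [0, 0, 0], -0.3], [[0, 0, 0], [0, 0, 0], -0.3]]'

```text
t: 9.17
tool_pos: [0.5754, 0.1839, 0.1193]
ee_rot: [-179.8, 30.1, 176.8]
ft_force: [-14.4, -3.8, 19.9]
gripper_width: 0.0606
grasp_force: 42.2
```

```bash
python3 chk.py -.002 0 -.012 .0165
```

```text
t 9.27 pos [0.5754 0.1839 0.1193] rpy [-179.83   30.1   176.81] J [ 11.4  20.  -46.  122.6  65.5  33.4   3.4] F [-14.3  -4.5  19.9] w 0.060989391564155455 g 42.16352999210358
shift [-0.0002 -0.0003  0.0026] turn [-0.0019  0.0018  0.0017]
local [-0.0022  0.0003 -0.0094] F local [-2.2 -5.3 24.2]
top [[(68.5, 10.7), (58.5, 8.5)], [], [(32.0, 8.4)], [(-33.0, 14.3), (-38.5, 9.2)], [(19.5, 6.1), (15.0, 3.6)]]
side [[(57.0, 9.9), (68.5, 3.6)], [(-43.5, 9.0), (-56.5, 7.5)], [(33.0, 11.7), (43.5, 2.4)], [(-30.0, 7.3)], [(18.0, 6.4), (29.0, 5.0)]]
```

Request:
step_arm --increments '[[[0, -0.0003, -0.001], [0, 0, 0], -0.3], [[0, 0, -0.0005], [0, 0, 0], -0.3], [[0, 0, 0], [0, 0, 0], -0.3]]'

```text
t: 9.52
tool_pos: [0.575, 0.1839, 0.1199]
ee_rot: [-180.0, 30.1, 176.8]
ft_force: [-7.8, -0.7, 11.6]
gripper_width: 0.061
grasp_force: 41.0
```

Request:
step_arm --increments '[[[0, 0, 0], [0, 0, 0], 0.7], [[0, 0, 0], [0, 0, 0], 0.9], [[0, 0, 0], [0, 0, 0], 1], [[0, 0, 0], [0, 0, 0], 1], [[0, 0, 0], [0, 0, 0], 1]]'

```text
t: 9.93
tool_pos: [0.5749, 0.1825, 0.1178]
ee_rot: [-180.0, 29.9, 176.7]
ft_force: [-0.5, -0.7, -0.2]
gripper_width: 0.0855
grasp_force: 0.0
```

Request:
step_arm --increments '[[[0, 0, -0.01], [0, 0, 0], 1], [[0, 0, -0.02], [0, 0, 0], 1], [[0, 0, -0.03], [0, 0, 0], 1], [[0, 0, -0.03], [0, 0, 0], 1], [[0, 0, -0.01], [0, 0, 0], 1]]'

```text
t: 10.35
tool_pos: [0.525, 0.1876, 0.2078]
ee_rot: [179.9, 30.1, 176.8]
ft_force: [-0.0, 0.5, 0.9]
gripper_width: 0.0854
grasp_force: 0.0
```

```bash
python3 chk.py 0 0 .05 .0065 seat; python3 - <<'E'
import cv2,numpy as np
a=cv2.imread('pics/topx.png')[150:245,140:260];b=cv2.imread('pics/sidex.png')[185:290,180:280]
a=cv2.resize(a,(480,380),interpolation=cv2.INTER_CUBIC);b=cv2.resize(b,(320,336),interpolation=cv2.INTER_CUBIC)
o=np.zeros((380,800,3),np.uint8);o[:,:480]=a;o[:336,480:]=b;cv2.imwrite('pics/placed.png',o)
from h import *
for t in('topx','sidex'):
    c=dict(np.load(f'pics/{t}.npz'));L=(cloud(c)-seat)@np.array([ex,ey,n]).T
    im=c['frame'].astype(int)
    k=(im.min(-1)>120)&(im.max(-1)-im.min(-1)<45)&(abs(L[...,0])<.055)&(abs(L[...,1])<.03)&((abs(L[...,0])>.03)|(abs(L[...,1])>.02))&(abs(L[...,2]-.006)<.012)
    K=L[k];print(t,len(K),np.linalg.lstsq(np.c_[K[:,:2],np.ones(len(K))],K[:,2],rcond=None)[0].round(4))
E
```

```text
t 10.45 pos [0.5259 0.1865 0.2073] rpy [-179.99   30.2   176.75] J [ 21.7   4.6 -56.2 124.2  39.8  34.7  23.6] F [ 0.5  0.1 -0.2] w 0.08520212949153248 g 0.0
shift [-0.001  -0.      0.0417] turn [0.0003 0.0035 0.0008]
local [-0.0011  0.      0.0917] F local [ 0.4  0.1 -0.4]
top [[(66.5, 10.7), (56.0, 8.9)], [(-60.5, 12.3), (-64.0, 10.9)], [(32.5, 8.0)], [(-32.5, 13.0), (-38.0, 8.9)], [(17.0, 6.1)]]
side [[(53.5, 9.7), (66.0, 3.7)], [(-59.0, 7.8)], [(32.0, 11.8), (43.5, 2.4)], [(-31.0, 7.7)], [(15.5, 6.2), (26.5, 4.1)]]
topx 567 [0.006  0.0054 0.0081]
sidex 331 [0.0054 0.0229 0.0079]
```

View pics/placed.png

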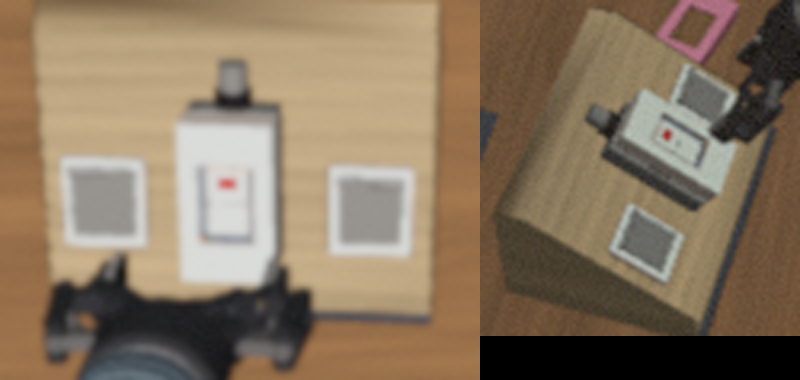

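The cover stands squarely on the box (placed.png: face at (178–278,110–280), rocker in the window). Now I shut the fingers and move over the first corner.

Request:
step_arm --increments '[[[0.011, 0.005, 0.01], [0, 0, 0], -1], [[0.011, 0.005, 0.01], [0, 0, 0], -1], [[0.011, 0.006, 0.01], [0, 0, 0], -1], [[0.01, 0.006, 0.01], [0, 0.003, 0], -1], [[0, 0, 0.01], [0, 0, 0], -1]]' --newtons 60

```text
t: 10.87
tool_pos: [0.5117, 0.2091, 0.1367]
ee_rot: [-180.0, 29.5, 176.9]
ft_force: [0.1, 0.4, -0.6]
gripper_width: 0.0255
grasp_force: 0.0
```

Request:
step_arm --increments '[[[0, 0, 0.01], [0, 0, 0], -1], [[0, 0, 0], [0, 0, 0], -1], [[0, 0, 0], [0, 0, 0], -1], [[0, 0, 0], [0, 0, 0], -1]]'

```text
t: 11.2
tool_pos: [0.5188, 0.2078, 0.1308]
ee_rot: [-180.0, 29.7, 176.7]
ft_force: [-0.2, 0.7, 0.4]
gripper_width: -0.0001
grasp_force: 0.0
```

```bash
python3 -c "
from h import *
plan(seat-.044*ex+.022*ey+.012*n,Rt)"
```

```text
t 11.2 pos [0.5188 0.2078 0.1308] rpy [-180.     29.67  176.69] J [ 11.4  15.2 -51.4 126.7  61.4  35.1   0.6] F [-0.2  0.7  0.4] w -9.612529828024414e-05 g 0.0
shift [-0.0027  0.0011  0.0175] turn [-0.0001 -0.0058 -0.0001]
```

Request:
step_arm --increments '[[[-0.0027, 0.001, 0.008], [0, -0.006, 0], -1], [[0, 0, 0.008], [0, 0, 0], -1], [[0, 0, 0.002], [0, 0, 0], -1], [[0, 0, 0.001], [0, 0, 0], -1], [[0, 0, 0], [0, 0, 0], -1]]'

```text
t: 11.62
tool_pos: [0.5309, 0.2082, 0.1164]
ee_rot: [-180.0, 30.1, 176.7]
ft_force: [1.0, -1.0, -0.4]
gripper_width: 0.0005
grasp_force: 0.0
```

Request:
step_arm --increments '[[[0, 0, 0.001], [0, 0, 0], -1], [[0, 0, 0.001], [0, 0, 0], -1], [[0, 0, 0.001], [0, 0, 0], -1], [[0, 0, 0], [0, 0, 0], -1]]'

```text
t: 11.95
tool_pos: [0.5324, 0.2081, 0.1137]
ee_rot: [-180.0, 30.1, 176.7]
ft_force: [1.4, 0.1, 0.0]
gripper_width: -0.0002
grasp_force: 0.0
```

```bash
cat > st.py <<'E'
from h import *
s=ctrl.state();B=np.array([ex,ey,n])
print('t',round(float(s['t']),2),'local mm',(B@(s['tool_pos']-seat)*1000).round(1),'F',(B@s['ft_force']).round(1),'rot',np.round(s['ee_rot'],2))
E
python3 st.py
```

```text
t 11.95 local mm [-43.4  22.    7.9] F [ 1.2  0.2 -0.7] rot [-179.99   30.09  176.71]
```

Request:
step_arm --increments '[[[0, 0, 0.001], [0, 0, 0], -1], [[0, 0, 0.001], [0, 0, 0], -1], [[0, 0, 0], [0, 0, 0], -1]]'

```text
t: 12.2
tool_pos: [0.5332, 0.2087, 0.1124]
ee_rot: [-180.0, 30.1, 176.8]
ft_force: [-3.7, -0.5, 5.9]
gripper_width: 0.0002
grasp_force: 3.3
```

Request:
step_arm --increments '[[[0, 0, 0.001], [0, 0, 0], -1], [[0, 0, 0.001], [0, 0, 0], -1], [[0, 0, 0], [0, 0, 0], -1]]'

```text
t: 12.45
tool_pos: [0.5344, 0.2081, 0.1101]
ee_rot: [-180.0, 30.1, 176.7]
ft_force: [-0.3, -0.3, 0.0]
gripper_width: 0.0002
grasp_force: 0.0
```

Request:
step_arm --increments '[[[0, 0, 0.001], [0, 0, 0], -1], [[0, 0, 0.001], [0, 0, 0], -1], [[0, 0, 0], [0, 0, 0], -1]]'

```text
t: 12.7
tool_pos: [0.5356, 0.2078, 0.1087]
ee_rot: [-179.9, 30.1, 176.7]
ft_force: [-2.8, -1.8, 5.2]
gripper_width: -0.0001
grasp_force: 2.9
```

```bash
python3 st.py
```

```text
t 12.7 local mm [-43.1  21.9   2. ] F [ 0.3 -1.9  5.8] rot [-179.94   30.12  176.71]
```

Request:
step_arm --increments '[[[0, 0, 0.001], [0, 0, 0], -1], [[0, 0, 0], [0, 0, 0], -1]]'

```text
t: 12.87
tool_pos: [0.5359, 0.2078, 0.1084]
ee_rot: [-179.9, 30.2, 176.7]
ft_force: [-7.6, -1.9, 10.9]
gripper_width: 0.0002
grasp_force: 6.3
```

Request:
step_arm --increments '[[[0, 0, 0.001], [0, 0, 0], -1], [[0, 0, 0], [0, 0, 0], -1]]'

```text
t: 13.03
tool_pos: [0.5361, 0.2078, 0.1082]
ee_rot: [-179.8, 30.2, 176.8]
ft_force: [-12.7, -3.5, 17.5]
gripper_width: -0.0002
grasp_force: 10.4
```

Request:
step_arm --increments '[[[0, 0, 0.001], [0, 0, 0], -1], [[0, 0, 0], [0, 0, 0], -1]]'

```text
t: 13.2
tool_pos: [0.5363, 0.2078, 0.108]
ee_rot: [-179.7, 30.3, 176.8]
ft_force: [-17.8, -4.1, 25.8]
gripper_width: -0.0004
grasp_force: 14.8
```

```bash
python3 st.py
```

```text
t 13.2 local mm [-42.9  21.9   1.1] F [-2.3 -5.2 31.1] rot [-179.68   30.29  176.83]
```

Request:
step_arm --increments '[[[0, 0, -0.008], [0, 0, 0], -1], [[0, 0, -0.008], [0, 0, 0], -1], [[0, -0.022, 0], [0, 0, 0], -1], [[0, -0.022, 0], [0, 0, 0], -1], [[0, 0, 0], [0, 0, 0], -1]]'

```text
t: 13.62
tool_pos: [0.5258, 0.1583, 0.1186]
ee_rot: [-179.6, 30.0, 176.5]
ft_force: [0.0, -1.7, -0.3]
gripper_width: -0.0
grasp_force: 0.0
```

Request:
step_arm --increments '[[[0, 0, 0.003], [0, 0, 0], -1], [[0, 0, 0.002], [0, 0, 0], -1], [[0, 0, 0], [0, 0, 0], -1]]'

```text
t: 13.87
tool_pos: [0.529, 0.1652, 0.115]
ee_rot: [179.9, 30.1, 176.7]
ft_force: [0.1, 0.3, 0.2]
gripper_width: 0.0001
grasp_force: 0.0
```

```bash
python3 st.py;python3 chk.py -.043 -.022 .008|grep shift
```

```text
t 13.87 local mm [-43.5 -21.    9.5] F [0.2 0.3 0.1] rot [179.94  30.05 176.73]
shift [-0.0006 -0.0014  0.0018] turn [0.0016 0.0009 0.0011]
```

Request:
step_arm --increments '[[[-0.0005, -0.001, 0.001], [0, 0, 0], -1], [[0, 0, 0.001], [0, 0, 0], -1], [[0, 0, 0.001], [0, 0, 0], -1], [[0, 0, 0.001], [0, 0, 0], -1], [[0, 0, 0], [0, 0, 0], -1]]'

```text
t: 14.38
tool_pos: [0.5313, 0.1635, 0.1123]
ee_rot: [-180.0, 30.1, 176.7]
ft_force: [-2.0, 0.8, 3.8]
gripper_width: 0.0003
grasp_force: 1.9
```

Request:
step_arm --increments '[[[0, 0, 0.001], [0, 0, 0], -1], [[0, 0, 0.001], [0, 0, 0], -1], [[0, 0, 0], [0, 0, 0], -1]]'

```text
t: 14.63
tool_pos: [0.5322, 0.1629, 0.11]
ee_rot: [-180.0, 30.1, 176.7]
ft_force: [0.2, -0.2, -1.1]
gripper_width: -0.0003
grasp_force: 0.0
```

Request:
step_arm --increments '[[[0, 0, 0.001], [0, 0, 0], -1], [[0, 0, 0.001], [0, 0, 0], -1], [[0, 0, 0], [0, 0, 0], -1]]'

```text
t: 14.88
tool_pos: [0.5333, 0.1629, 0.1084]
ee_rot: [-180.0, 30.1, 176.7]
ft_force: [-0.6, -0.2, 1.3]
gripper_width: -0.0003
grasp_force: 0.0
```

```bash
python3 st.py
```

```text
t 14.88 local mm [-43.  -23.    1.7] F [ 0.1 -0.2  1.4] rot [-179.99   30.06  176.7 ]
```

Request:
step_arm --increments '[[[0, 0, 0.001], [0, 0, 0], -1], [[0, 0, 0.001], [0, 0, 0], -1], [[0, 0, 0], [0, 0, 0], -1]]'

```text
t: 15.13
tool_pos: [0.5339, 0.1629, 0.1077]
ee_rot: [-179.8, 30.2, 176.8]
ft_force: [-8.8, -2.2, 12.1]
gripper_width: 0.0004
grasp_force: 7.6
```

Request:
step_arm --increments '[[[0, 0, 0.001], [0, 0, 0], -1], [[0, 0, 0.001], [0, 0, 0], -1], [[0, 0, 0], [0, 0, 0], -1]]'

```text
t: 15.38
tool_pos: [0.5343, 0.1628, 0.1073]
ee_rot: [-179.6, 30.3, 176.9]
ft_force: [-22.4, -5.5, 29.6]
gripper_width: -0.0003
grasp_force: 18.4
```

```bash
python3 st.py
```

```text
t 15.38 local mm [-42.6 -23.1   0.2] F [-4.2 -6.8 36.6] rot [-179.61   30.28  176.89]
```

Request:
step_arm --increments '[[[0, 0, -0.01], [0, 0, 0], -1], [[0, 0, -0.012], [0, 0, 0], -1], [[-0.029, 0, 0], [0, 0, 0], -1], [[-0.029, 0, 0], [0, 0, 0], -1], [[-0.028, 0.001, 0], [0, 0, 0], -1]]'

```text
t: 15.8
tool_pos: [0.599, 0.1599, 0.168]
ee_rot: [-179.9, 30.1, 176.8]
ft_force: [0.2, 0.7, 0.3]
gripper_width: 0.0
grasp_force: 0.0
```

Request:
step_arm --increments '[[[0, 0, 0], [0, 0, 0], -1], [[0, 0, 0], [0, 0, 0], -1], [[0, 0, 0], [0, 0, 0], -1]]'

```text
t: 16.05
tool_pos: [0.5976, 0.1601, 0.1664]
ee_rot: [-180.0, 30.0, 176.7]
ft_force: [-0.9, -0.6, -0.7]
gripper_width: -0.0003
grasp_force: 0.0
```

```bash
python3 st.py;python3 chk.py .043 -.022 .010|grep shift
```

```text
t 16.05 local mm [ 41.8 -22.2  19.7] F [-1.1 -0.6 -0.2] rot [-179.97   29.99  176.71]
shift [-0.0024  0.0001  0.0096] turn [-0.0007 -0.0011  0.0018]
```

Request:
step_arm --increments '[[[-0.001, 0, 0.005], [0, 0, 0], -1], [[0, 0, 0.004], [0, 0, 0], -1], [[0, 0, 0.002], [0, 0, 0], -1], [[0, 0, 0.001], [0, 0, 0], -1], [[0, 0, 0], [0, 0, 0], -1]]'

```text
t: 16.57
tool_pos: [0.6048, 0.1598, 0.1569]
ee_rot: [-179.9, 30.0, 176.7]
ft_force: [-4.3, -0.7, 3.4]
gripper_width: 0.0005
grasp_force: 2.5
```

Request:
step_arm --increments '[[[0, 0, 0.001], [0, 0, 0], -1], [[0, 0, 0.001], [0, 0, 0], -1], [[0, 0, 0], [0, 0, 0], -1]]'

```text
t: 16.82
tool_pos: [0.6061, 0.1598, 0.1555]
ee_rot: [-180.0, 30.1, 176.7]
ft_force: [-3.1, -0.5, 1.9]
gripper_width: -0.0002
grasp_force: 1.9
```

Request:
step_arm --increments '[[[0, 0, 0.001], [0, 0, 0], -1], [[0, 0, 0.001], [0, 0, 0], -1], [[0, 0, 0], [0, 0, 0], -1]]'

```text
t: 17.07
tool_pos: [0.6077, 0.1597, 0.1537]
ee_rot: [180.0, 30.1, 176.7]
ft_force: [0.5, 0.1, -0.4]
gripper_width: -0.0003
grasp_force: 0.0
```

Request:
step_arm --increments '[[[0, 0, 0.001], [0, 0, 0], -1], [[0, 0, 0.001], [0, 0, 0], -1], [[0, 0, 0], [0, 0, 0], -1]]'

```text
t: 17.32
tool_pos: [0.6087, 0.16, 0.1526]
ee_rot: [-180.0, 30.1, 176.7]
ft_force: [-3.2, 0.1, 3.4]
gripper_width: 0.0002
grasp_force: 2.0
```

```bash
python3 st.py
```

```text
t 17.32 local mm [ 44.4 -21.6   2.2] F [-1.  -0.1  4.5] rot [-180.     30.11  176.72]
```

Request:
step_arm --increments '[[[0, 0, 0.001], [0, 0, 0], -1], [[0, 0, 0.001], [0, 0, 0], -1], [[0, 0, 0], [0, 0, 0], -1]]'

```text
t: 17.57
tool_pos: [0.6093, 0.1602, 0.1521]
ee_rot: [-179.9, 30.2, 176.8]
ft_force: [-11.1, -2.3, 12.6]
gripper_width: -0.0002
grasp_force: 8.7
```

Request:
step_arm --increments '[[[0, 0, 0.001], [0, 0, 0], -1], [[0, 0, 0.0005], [0, 0, 0], -1], [[0, 0, 0], [0, 0, 0], -1]]'

```text
t: 17.82
tool_pos: [0.6096, 0.1604, 0.1517]
ee_rot: [-179.8, 30.2, 176.8]
ft_force: [-18.0, -4.7, 22.5]
gripper_width: -0.0002
grasp_force: 14.1
```

```bash
python3 st.py
```

```text
t 17.82 local mm [ 44.8 -21.2   1. ] F [-4.1 -5.7 28.4] rot [-179.76   30.23  176.84]
```

Request:
step_arm --increments '[[[0, 0, -0.01], [0, 0, 0], -1], [[0, 0, -0.007], [0, 0, 0], -1], [[0, 0.022, 0], [0, 0, 0], -1], [[0, 0.021, 0], [0, 0, 0], -1], [[0, 0, 0], [0, 0, 0], -1]]'

```text
t: 18.23
tool_pos: [0.6041, 0.2091, 0.1653]
ee_rot: [179.6, 30.2, 176.9]
ft_force: [-0.3, 2.0, 0.6]
gripper_width: -0.0001
grasp_force: 0.0
```

Request:
step_arm --increments '[[[0, 0, 0], [0, 0, 0], -1], [[0, 0, 0], [0, 0, 0], -1], [[0, 0, 0], [0, 0, 0], -1]]'

```text
t: 18.48
tool_pos: [0.6041, 0.2013, 0.1633]
ee_rot: [-179.9, 30.0, 176.6]
ft_force: [0.3, 0.3, -0.5]
gripper_width: 0.0001
grasp_force: 0.0
```

```bash
python3 st.py;python3 chk.py .043 .022 .010|grep shift
```

```text
t 18.48 local mm [43.8 19.3 14.9] F [-0.   0.4 -0.6] rot [-179.91   30.03  176.63]
shift [0.001  0.0026 0.005 ] turn [-0.002   0.0008 -0.0012]
```

Request:
step_arm --increments '[[[0.001, 0.0026, 0.004], [0, 0, 0], -1], [[0, 0, 0.002], [0, 0, 0], -1], [[0, 0, 0.001], [0, 0, 0], -1], [[0, 0, 0.001], [0, 0, 0], -1], [[0, 0, 0], [0, 0, 0], -1]]'

```text
t: 19.0
tool_pos: [0.6073, 0.2057, 0.1566]
ee_rot: [-180.0, 30.1, 176.7]
ft_force: [-2.8, -1.5, 4.1]
gripper_width: 0.0001
grasp_force: 1.8
```

Request:
step_arm --increments '[[[0, 0, 0.001], [0, 0, 0], -1], [[0, 0, 0.001], [0, 0, 0], -1], [[0, 0, 0], [0, 0, 0], -1]]'

```text
t: 19.25
tool_pos: [0.6084, 0.2062, 0.1549]
ee_rot: [179.9, 30.1, 176.7]
ft_force: [-1.2, 1.4, 1.6]
gripper_width: 0.0002
grasp_force: 1.0
```

Request:
step_arm --increments '[[[0, 0, 0.001], [0, 0, 0], -1], [[0, 0, 0.001], [0, 0, 0], -1], [[0, 0, 0], [0, 0, 0], -1]]'

```text
t: 19.5
tool_pos: [0.6095, 0.2044, 0.1525]
ee_rot: [-179.9, 30.0, 176.7]
ft_force: [0.5, -0.1, -0.3]
gripper_width: 0.0002
grasp_force: 0.0
```

Request:
step_arm --increments '[[[0, 0, 0.001], [0, 0, 0], -1], [[0, 0, 0.001], [0, 0, 0], -1], [[0, 0, 0], [0, 0, 0], -1]]'

```text
t: 19.75
tool_pos: [0.6105, 0.2047, 0.151]
ee_rot: [-180.0, 30.1, 176.7]
ft_force: [0.2, -0.8, -0.5]
gripper_width: 0.0001
grasp_force: 0.0
```

```bash
python3 st.py
```

```text
t 19.75 local mm [43.  23.1  1.1] F [-0.  -0.8 -0.6] rot [-179.96   30.06  176.68]
```

Request:
step_arm --increments '[[[0, 0, 0.001], [0, 0, 0], -1], [[0, 0, 0.001], [0, 0, 0], -1], [[0, 0, 0], [0, 0, 0], -1]]'

```text
t: 20.0
tool_pos: [0.6109, 0.2051, 0.1505]
ee_rot: [-179.8, 30.1, 176.8]
ft_force: [-7.1, -2.6, 9.3]
gripper_width: -0.0
grasp_force: 6.0
```

Request:
step_arm --increments '[[[0, 0, 0.001], [0, 0, 0], -1], [[0, 0, 0.001], [0, 0, 0], -1], [[0, 0, 0], [0, 0, 0], -1]]'

```text
t: 20.25
tool_pos: [0.6113, 0.2053, 0.1502]
ee_rot: [-179.7, 30.2, 176.8]
ft_force: [-16.2, -4.6, 20.5]
gripper_width: 0.0001
grasp_force: 12.9
```

```bash
python3 st.py
```

```text
t 20.25 local mm [43.2 23.7  0.1] F [-3.5 -5.5 25.7] rot [-179.68   30.19  176.81]
```

All four have given way; I go round once more to check that every corner stops dead at the same height.

Request:
step_arm --increments '[[[0, 0, -0.01], [0, 0, 0], -1], [[0, 0, -0.007], [0, 0, 0], -1], [[0.029, -0.001, 0], [0, 0, 0], -1], [[0.029, 0, 0], [0, 0, 0], -1], [[0.029, 0, 0], [0, 0, 0], -1]]'

```text
t: 20.67
tool_pos: [0.5286, 0.209, 0.1193]
ee_rot: [179.9, 30.2, 176.6]
ft_force: [-1.1, 1.4, -0.7]
gripper_width: -0.0001
grasp_force: 0.0
```

Request:
step_arm --increments '[[[0, 0, 0.004], [0, 0, 0], -1], [[0, 0, 0.004], [0, 0, 0], -1], [[0, 0, 0.003], [0, 0, 0], -1], [[0, 0, 0.001], [0, 0, 0], -1], [[0, 0, 0], [0, 0, 0], -1]]'

```text
t: 21.08
tool_pos: [0.5364, 0.2086, 0.1091]
ee_rot: [179.9, 30.1, 176.6]
ft_force: [0.2, 0.2, 0.8]
gripper_width: -0.0002
grasp_force: 0.0
```

```bash
python3 st.py; python3 - <<'E'
from h import *
for t in('top','side'):
    c=shot(t,t+'h');L=(cloud(c)-seat)@np.array([ex,ey,n]).T
    im=c['frame'].astype(int)
    k=(im.min(-1)>120)&(im.max(-1)-im.min(-1)<45)&(abs(L[...,0])<.053)&(abs(L[...,1])<.029)&((abs(L[...,0])>.032)|(abs(L[...,1])>.02))&(abs(L[...,2])<.012)
    K=L[k];print(t,len(K),np.linalg.lstsq(np.c_[K[:,:2],K[:,:1]*K[:,1:2],np.ones(len(K))],K[:,2],rcond=None)[0].round(4))
E
```

```text
t 21.08 local mm [-42.2  22.7   2. ] F [0.6 0.3 0.6] rot [179.92  30.13 176.56]
top 426 [ 0.0009 -0.0051 -0.2326  0.0021]
side 242 [-0.0029 -0.0036  0.7834  0.0017]
```

Request:
step_arm --increments '[[[0, 0, 0.001], [0, 0, 0], -1], [[0, 0, 0.001], [0, 0, 0], -1], [[0, 0, 0.001], [0, 0, 0], -1], [[0, 0, 0.001], [0, 0, 0], -1], [[0, 0, 0], [0, 0, 0], -1]]'

```text
t: 21.6
tool_pos: [0.5366, 0.2091, 0.1071]
ee_rot: [-179.8, 30.3, 176.8]
ft_force: [-11.7, -2.9, 18.0]
gripper_width: 0.0001
grasp_force: 10.7
```

```bash
python3 st.py
```

```text
t 21.6 local mm [-43.1  23.2   0.2] F [-0.9 -3.6 21.3] rot [-179.83   30.26  176.8 ]
```

Request:
step_arm --increments '[[[0, 0, -0.01], [0, 0, 0], -1], [[0, 0, -0.004], [0, 0, 0], -1], [[0, -0.022, 0], [0, 0, 0], -1], [[0, -0.022, 0], [0, 0, 0], -1], [[0, 0, 0], [0, 0, 0], -1]]'

```text
t: 22.02
tool_pos: [0.5267, 0.159, 0.1163]
ee_rot: [-179.6, 30.0, 176.5]
ft_force: [0.6, -0.8, 0.0]
gripper_width: -0.0001
grasp_force: 0.0
```

Request:
step_arm --increments '[[[0, 0, 0.006], [0, 0, 0], -1], [[0, 0, 0.003], [0, 0, 0], -1], [[0, 0, 0.002], [0, 0, 0], -1], [[0, 0, 0.002], [0, 0, 0], -1], [[0, 0, 0], [0, 0, 0], -1]]'

```text
t: 22.43
tool_pos: [0.5332, 0.1646, 0.1068]
ee_rot: [-179.8, 30.2, 176.8]
ft_force: [-11.2, -4.0, 15.8]
gripper_width: 0.0001
grasp_force: 9.8
```

```bash
python3 st.py
```

```text
t 22.43 local mm [-43.9 -21.4   0.3] F [-1.6 -4.6 19.2] rot [-179.76   30.15  176.81]
```

Request:
step_arm --increments '[[[0, 0, -0.01], [0, 0, 0], -1], [[0, 0, -0.004], [0, 0, 0], -1], [[-0.029, 0, 0], [0, 0, 0], -1], [[-0.029, 0, 0], [0, 0, 0], -1], [[-0.029, 0, 0], [0, 0, 0], -1]]'

```text
t: 22.85
tool_pos: [0.6022, 0.1612, 0.1621]
ee_rot: [-180.0, 30.1, 176.8]
ft_force: [0.8, -0.4, 0.1]
gripper_width: -0.0001
grasp_force: 0.0
```

Request:
step_arm --increments '[[[0, 0, 0.005], [0, 0, 0], -1], [[0, 0, 0.004], [0, 0, 0], -1], [[0, 0, 0.003], [0, 0, 0], -1], [[0, 0, 0.002], [0, 0, 0], -1], [[0, 0, 0], [0, 0, 0], -1]]'

```text
t: 23.27
tool_pos: [0.6073, 0.1603, 0.1498]
ee_rot: [-179.7, 30.1, 176.9]
ft_force: [-9.6, -3.2, 13.8]
gripper_width: -0.0003
grasp_force: 8.1
```

```bash
python3 st.py
```

```text
t 23.27 local mm [ 41.8 -21.5   0.4] F [-1.2 -3.7 16.6] rot [-179.69   30.07  176.9 ]
```

Request:
step_arm --increments '[[[0, 0, -0.01], [0, 0, 0], -1], [[0, 0, -0.03], [0, 0, 0], -1], [[0, 0, -0.035], [0, 0, 0], -1], [[0, 0, -0.035], [0, 0, 0], -1], [[0, 0, -0.02], [0, 0, 0], -1]]'

```text
t: 23.68
tool_pos: [0.5413, 0.1658, 0.2622]
ee_rot: [-179.9, 30.0, 177.0]
ft_force: [0.7, 0.5, 1.2]
gripper_width: -0.0
grasp_force: 0.0
```

```bash
python3 - <<'E'
from h import *
for t in('top','side'):
    c=shot(t,t+'z');L=(cloud(c)-seat)@np.array([ex,ey,n]).T
    im=c['frame'].astype(int)
    k=(im.min(-1)>120)&(im.max(-1)-im.min(-1)<45)&(abs(L[...,0])<.053)&(abs(L[...,1])<.029)&((abs(L[...,0])>.032)|(abs(L[...,1])>.02))&(abs(L[...,2])<.012)
    K=L[k];print(t,len(K),np.linalg.lstsq(np.c_[K[:,:2],K[:,:1]*K[:,1:2],np.ones(len(K))],K[:,2],rcond=None)[0].round(4))
E
```

```text
top 295 [ 0.0013  0.0091 -0.3742  0.0018]
side 293 [-0.0049  0.0017  0.1685  0.0016]
```

View pics/sidez.png

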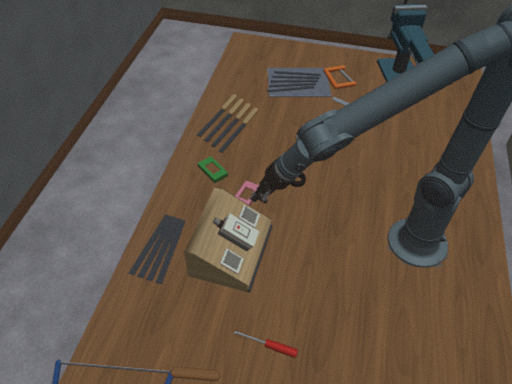

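The side view shows the cover flat and home on the box at (238,231), with the rocker in its window and the arm clear. The screwdriver at (270,345) is where it was.

```bash
python3 -c "
from bench import close_job
print(close_job())"
```

```text
the job is handed in; nothing more can be done
None
```

The cover is on the box with the rocker in its window. I pressed the corners one at a time: all four clips gave way, and the corners ended within about 0.3 mm of each other in height. I handed the job in at about 24 s with the arm clear; the tin, tape roll and screwdriver were never touched.

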